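# Register a row of objective cans with the recessed button

### The job

Set the two loose objective cans upright on the registering pad's deck beside the can that already stands there, so that the three form one straight, closely spaced row along the deck; leave the standing can and the other things on the desk where they are. Then take the stylus out of its stand, reach it point first through the round hole on top of the pad's control housing, and press the recessed button fully down. Finish while still gripping the stylus and holding the button down with it.

Things in the scene. Friction and masses are not known exactly. Their poses are not given: they have to be found in the camera images.
- station: Registering pad, fixed to the desk, grey and white plastic. x is its depth, y its length (226 mm), z up; origin on the desk under the middle of its length. Its deck (74 mm in x, from y = -47 to +115 mm, top 12 mm above the desk, two thin lines along it at x = +-26 mm between which the row stands) is open all round except at -y, where the control housing (80 x 66 mm, y = -113 to -47 mm, top 52 mm above the desk) stands.
- deck (a point): Centre of the deck's top face, axes as the station's. The row runs along y through this point; deck top from y = -81 to +81 mm here.
- aperture (a point): Centre of the mouth of the round hole in the flat top of the control housing, axes as the station's. The hole is 14 mm in diameter, vertical. The 11.6 mm button's top face lies 18 mm below the mouth when not pressed.
- reset_button (a joint): Travel of the recessed push button, straight down, in m: 0 released, 0.005 fully down. Its spring needs 1.4 N to start and 5 N for the full travel and pushes it up again when let go.
- stand: Stylus stand, fixed: grey block 50 x 50 mm on a 58 mm rubber foot 5 mm thick, 41 mm high, with one stepped vertical hole in its middle. Origin on the desk under its centre, z up.
- stylus: Stylus, 120 mm long, 35 g: steel pin 5 mm in diameter and 35 mm long, then a black round handle 12 mm in diameter and 85 mm long. Origin at the pin's free end (the point), z along the stylus toward the handle's end. It starts standing point down in the stand, the point about 5 mm above the desk, so its handle is free from 41 to 125 mm above the desk; draw it straight up by at least 45 mm to clear the stand.
- stylus_grip (a point): Good place to grip the stylus: on its axis, 85 mm above the point (35 mm below the handle's end). Axes as the stylus.
- can_row: Objective can that already stands on the deck near its +y end: round, white body 39 mm in diameter and black lid 42 mm in diameter, 48 mm high, about 50 g. Origin at the centre of its underside, z up. To stay where it is.
- can_a: First loose objective can, the same shape and size as can_row (lid 42 mm in diameter from 34 to 48 mm up, body 39 mm), upright on the desk. Origin at the centre of its underside.
- can_b: Second loose objective can, as can_a.
- dropper: Bystander: dropper bottle with black rubber teat, 33 x 31 mm, 88 mm high, loose on the desk at the left. Origin at the centre of its underside.
- petri: Bystander: small round dish 60 mm in diameter, 14 mm high, loose at the right side of the desk. Origin at the centre of its underside.
- eraser: Bystander: eraser 19 x 42 x 12 mm, loose at the left side of the desk. Origin at the centre of its underside.
Not all that is in view belongs to the job. Leave any orange or turquoise look-alike of the can_a alone.

How it is judged:
On the way, in this order (a step that is already met when the one before it is completed fails the run):
1. the three cans stand upright on the deck in one close, straight row, let go (x of can_row in the frame of deck between -0.01 and 0.01 m and y of can_row in the frame of deck between -0.075 and 0.075 m and z of can_row in the frame of deck between -0.004 and 0.004 m and angle between each of can_row, can_a, can_b's own z axis and vertical below 0.1 rad and x of can_a in the frame of deck between -0.01 and 0.01 m and y of can_a in the frame of deck between -0.075 and 0.075 m and z of can_a in the frame of deck between -0.004 and 0.004 m and x of can_b in the frame of deck between -0.01 and 0.01 m and y of can_b in the frame of deck between -0.075 and 0.075 m and z of can_b in the frame of deck between -0.004 and 0.004 m and ((horizontal distance between can_row and can_a below 0.06 m and horizontal distance between can_row and can_b below 0.06 m) or (horizontal distance between can_row and can_a below 0.06 m and horizontal distance between can_a and can_b below 0.06 m) or horizontal distance between each of can_row, can_a and can_b below 0.06 m) and contact force between the fingers and can_row below 0.1 N and contact force between the fingers and can_a below 0.1 N and contact force between the fingers and can_b below 0.1 N), for 0.2 s.
2. the stylus is drawn clear of its stand in the gripper (z of stylus in the frame of stand above 0.045 m and contact force between the fingers and stylus above 1 N), for 0.1 s.
3. the gripped stylus holds the recessed button fully down through the hole (value of joint reset_button above 0.0038 m and contact force between stylus and reset_button above 1 N and contact force between the fingers and stylus above 1 N and horizontal distance between stylus and aperture below 0.007 m and z of stylus in the frame of aperture below -0.015 m), for 0.3 s.
At the end, for the whole second after the job is handed in: Ends holding: the gripped stylus (over 1 N), point in the hole, keeps the button down over 3.8 of 5 mm with over 1 N. The three cans stand upright on the deck, not touched by the fingers, centres within 10 mm of its centre line and 75 mm of its middle, neighbours under 60 mm apart (all of step 1 and all of step 3); the arm keeps its last pose, push and grip.
It fails at once if the can that already stood on the deck is shifted by more than 20 mm (distance of can_row from where it was at the start of the episode above 0.02 m).
It fails at once if a bystander (dropper bottle, dish, eraser) is shifted by more than 30 mm (distance of any of dropper, petri, eraser from where it was at the start of the episode above 0.03 m).
It fails at once if the button is pressed with the fingers instead of the stylus (contact force between the fingers and reset_button above 0.5 N).
It also fails if it takes over 67 s, if anything falls off the work surface, if the arm or the gripper's body presses on something with over 40 N, if the wrist force passes 120 N, or if a joint passes its speed limit or range.

### The arm

A 6-joint arm with a two-finger parallel gripper is mounted at the origin on a cart in front of the work surface, level with it; the furniture and walls round the work are solid. World frame = base frame: x ahead of the robot, y to its left, z up, the work surface at z = 0. Lengths are in m, angles in rad, forces in N, time in s.
With the tool pointing down it reaches from about 0.275 to 0.75 m from the base axis. Payload 10.2 kg.
Tool frame: the origin (TCP) lies at the very end of the fingers, on their centre line; the grasp point (between the pads) lies 19 mm behind it (tcp_to_grasp is the distance from the TCP to the grasp point, in m); z points along the fingers, y is the line along which they close (so a half turn about z gives the same grasp; the last joint's range is limited). The gripper opens to 85 mm and grips with 20 to 120 N. Pads are 22 mm wide; open, the fingers measure 114 mm over their backs; the gripper's body (76 mm by 85 mm) begins 54 mm behind the grasp point. The pads swing forward as they close: fully open they stand 13 mm farther back than shut.
Start: joints at [1.087, 0.313, 1.498, -0, 1.331, -0.223], TCP at [0.135, 0.507, 0.204] pointing down, gripper open.
Joint ranges: [-2.94, 2.94], [-0.97, 2.17], [0.19, 2.56], [-1.23, 4.37], [0.02, 3.11], [-2.88, 2.88]. Speed limits (rad/s): [2.39, 2.39, 3.01, 3.14, 3.14, 3.14].

### API

Orientations are given as a unit quaternion [w, x, y, z].
In Python, from cell import read_state, get_image, sign_off, recognise, outline_of, spot_point, tcp_to_grasp gives the robot as it stands. The module is installed in compiled form; this text tells all that it offers.
- The arm moves only by the shell command python3 -m crank 'ROWS' [OPENING] [FORCE]. ROWS is JSON, a list of rows, each a list of 2 entries, a list of its own where there are three numbers: the shift along the tool's x, y, z in units of 4 cm (1.0 is 4 cm), then the turn, a rotation vector about the tool's x, y, z in units of 0.5 rad (1.0 is 0.5 rad). In form: [[[tx, ty, tz], [ax, ay, az]], ...]. A call has 1 to 12 rows; each row shifts and turns the commanded pose from where the row before left it, along the tool's axes as they then stand; what a row does not reach is not made up. A row lasts 1/8 s, in which the tool goes at most 62.5 mm and 10.7 degrees, less where a joint would pass 70% of its speed; a pose out of reach is approached as far as the arm can. A call with a number of a shift or a turn outside -1 to 1 is refused whole. A call with a gripper value outside its range is refused whole. OPENING is the finger opening in mm, from 0 to 85.4, set as the call begins (- or left out, the last holds). The fingers move at their own pace and stop on an object; FORCE is the grip in N (left out, the last holds). Time passes only in rows, so rows that do not move let the fingers close. It gives the time, the measured TCP pose, the force, the opening and the grip force at its end, in the units of the state.
- read_state(): the state, without advancing time (a new reading comes with each control period).
- get_image(name): name is "side" or "top" or "wrist"; returns a dict with "img" (420x560x3 uint8, red, green, blue), "mtx" (3x3 intrinsics, pixels), "position" and "attitude" of the camera in the world; the wrist camera has in their place "hand_eye" (4x4, takes a point from camera to tool coordinates, whose origin is the TCP and whose axes are the flange's). Camera axes: x right, y down, z forward; pixel columns grow to the right and rows downward; lengths in m; the calibration is good to about 2 mm. A picture is of the moment at which its call begins: read the wrist's pose just before it. There is no depth.
- sign_off(): hands the job in; it is judged then, once.
Trained networks look in a picture, given as the dict that the camera call returned (one of the last four; its "shot" number tells which), for a name from the list of things; names that differ only in an ending like _2 or _b are one class to them, and where a whole thing is asked for, a point or a joint stands for the part that bears it (a point fixed in the world has none). Each returns a list of dicts, best first, with "p" (0 to 1); they miss things now and then, are a little off and sometimes report something else, mostly with a low value. They report only what shows in the picture. A call takes as long as a camera call. They do not tell look-alikes from the thing itself.
- recognise(picture, label): "box" ([left, top, width, height] in pixels, round what is visible of it).
- outline_of(picture, label): "pixels" (420x560 bool, what is visible of it) and "box" ([left, top, width, height] in pixels, round what is visible of it).
- spot_point(picture, label): "at" ([column, row] in pixels: a listed point, or the origin of a listed thing).
The state is a dict: "t": time; "qpos": joint angles; "joint_vel": joint speeds; "joint_torque": joint torques, N m; "eef_pos": TCP position; "orientation": TCP orientation; "ft_force": force on the tool from outside, world axes, zero at the start; "ft_torque": the same for the moment, N m; "width": opening from 0.0 (shut) to 1.0 (fully open); "grasp_force": force on a finger pad.
Only numpy, scipy, OpenCV 4.12 (cv2) and the standard library are available. Lean on these libraries where they do the work, as an engineer would, in place of code of your own. Each camera call takes 0.05 s, during which the arm holds its last target. There are 200 camera calls.

## Working session

There is one attempt and no reset: what is moved stays moved. The work goes in short steps, Python scripts to look and compute and a shell command to move; the robot and the scene stay as the last step left them, time stands still between calls to the robot, and variables do not carry over. Pictures are saved under pics/ and viewed, at most 10 in all, crops included, and the job is handed in when it is done.

```bash
mkdir -p pics
cat > h.py <<'E'
import numpy as np, cv2
from scipy.spatial.transform import Rotation as R
from cell import *
def q2R(q): return R.from_quat([q[1],q[2],q[3],q[0]]).as_matrix()
def cam(p,st=None):
    if 'position' in p:
        a=np.array(p['attitude']); Rm=q2R(a) if a.size==4 else a.reshape(3,3)
        return np.array(p['position']),Rm
    T=np.array(p['hand_eye']); Rt=q2R(st['orientation']); 
    return np.array(st['eef_pos'])+Rt@T[:3,3], Rt@T[:3,:3]
def ray(p,uv,z,st=None):
    c,Rm=cam(p,st); d=Rm@np.linalg.solve(np.array(p['mtx']),[uv[0],uv[1],1.])
    return c+d*(z-c[2])/d[2]
def proj(p,X,st=None):
    c,Rm=cam(p,st); v=np.array(p['mtx'])@(Rm.T@(np.array(X)-c)); return v[:2]/v[2]
E
python3 - <<'E'
from h import *
s=read_state(); print({k:np.round(v,3) for k,v in s.items()}, tcp_to_grasp)
for n in ('top','side'):
    p=get_image(n); cv2.imwrite(f'pics/{n}0.png',p['img'][:,:,::-1])
    print(n,p['position'],p['attitude'])
    for l,z in (('station',0),('deck',.012),('aperture',.052),('stand',0),('stylus',.005),('stylus_grip',.09),('can_row',.012),('can_a',0),('dropper',0),('petri',0),('eraser',0)):
        print(l,[(round(d['p'],2),np.round(d['at']).tolist(),np.round(ray(p,d['at'],z),3)[:2].tolist()) for d in spot_point(p,l)])
E
```

```text
{'t': np.float64(0.0), 'qpos': array([ 1.087,  0.313,  1.498,  0.   ,  1.331, -0.223]), 'joint_vel': array([-0.001,  0.   , -0.   , -0.001,  0.002, -0.001]), 'joint_torque': array([-1.0000e-03, -4.1226e+01, -2.5975e+01, -0.0000e+00,  4.0000e-03,
       -0.0000e+00]), 'eef_pos': array([0.135, 0.507, 0.204]), 'orientation': array([-0.   ,  0.13 ,  0.992, -0.001]), 'ft_force': array([-0.48 , -0.164,  0.264]), 'ft_torque': array([-0.032, -0.023,  0.025]), 'grasp_force': np.float64(0.0), 'width': np.float64(0.998)} 0.0187
top [0.34073016 0.07844132 1.26373852] [ 0.06519156 -0.69409813  0.71501198 -0.05230406]
station [(0.55, [264.0, 186.0], [0.629, 0.144])]
deck [(0.97, [252.0, 187.0], [0.624, 0.173]), (0.23, [195.0, 257.0], [0.453, 0.318])]
aperture [(0.56, [295.0, 177.0], [0.637, 0.066])]
stand [(0.69, [226.0, 191.0], [0.617, 0.241]), (0.63, [369.0, 256.0], [0.442, -0.112])]
stylus [(0.53, [365.0, 261.0], [0.431, -0.1])]
stylus_grip [(0.62, [375.0, 256.0], [0.437, -0.111])]
can_row [(0.72, [225.0, 192.0], [0.613, 0.241])]
can_a [(0.67, [318.0, 255.0], [0.45, 0.015]), (0.61, [242.0, 260.
[... 326 characters left out ...]
4290294]
station [(0.59, [231.0, 244.0], [0.632, 0.14])]
deck [(0.72, [224.0, 251.0], [0.617, 0.196])]
aperture [(0.57, [242.0, 207.0], [0.646, 0.066])]
stand [(0.98, [354.0, 219.0], [0.44, -0.095])]
stylus []
stylus_grip [(0.52, [358.0, 181.0], [0.44, -0.104]), (0.5, [355.0, 218.0], [0.387, 0.102]), (0.43, [224.0, 253.0], [0.535, 0.333])]
can_row [(0.64, [214.0, 262.0], [0.611, 0.242])]
can_a [(0.77, [311.0, 282.0], [0.43, 0.211]), (0.65, [274.0, 265.0], [0.514, 0.185]), (0.64, [309.0, 256.0], [0.467, 0.123]), (0.61, [336.0, 238.0], [0.447, 0.019])]
dropper [(0.63, [207.0, 302.0], [0.564, 0.346])]
petri [(0.74, [309.0, 202.0], [0.572, -0.15])]
eraser [(0.49, [276.0, 312.0], [0.448, 0.323])]
```

View pics/top0.png

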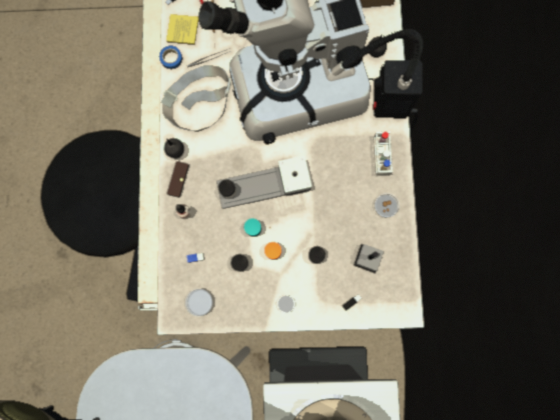

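View pics/side0.png

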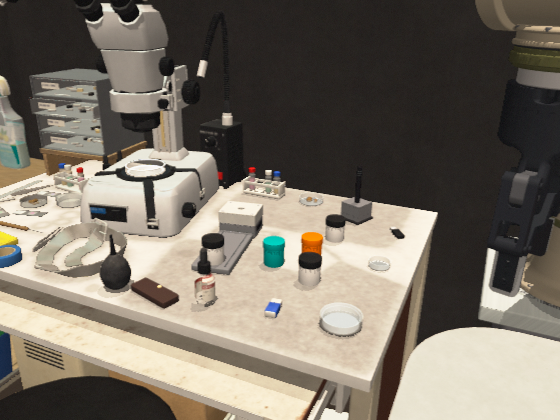

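The top view shows the black-lidded cans at (240,262) and (317,255), with the turquoise decoy at (253,228) and the orange one at (274,250). The pad is at (264,187) with its hole at (295,175), and the stand is at (369,257). The side view agrees with this.

```bash
cat >> h.py <<'E'
def plan(pos,yang):
    """turn so tool z is straight down and tool y lies along yang (deg, mod 180); then shift in tool axes. units of rows"""
    s=read_state(); Rt=q2R(s['orientation']); best=None
    for k in (0,180):
        a=np.radians(yang+k); y=np.array([np.cos(a),np.sin(a),0]); z=np.array([0,0,-1.]); D=np.c_[np.cross(y,z),y,z]
        rv=R.from_matrix(Rt.T@D).as_rotvec()
        if best is None or np.linalg.norm(rv)<np.linalg.norm(best[0]): best=(rv,D)
    rv,D=best; d=np.array(pos)-s['eef_pos']
    print('turn',np.round(rv/.5,3),'| then shift',np.round(D.T@d/.04,3),'| q',np.round(s['qpos'],2),'t',round(float(s['t']),2))
E
python3 - <<'E'
from h import *
s=read_state(); p=get_image('wrist'); print(np.round(p['hand_eye'],3),np.round(p['mtx']))
plan([.42,.19,.22],9)
t=get_image('top'); o=outline_of(t,'station')[0]['pixels'].astype(np.uint8)
c=cv2.findContours(o,0,2)[0]; c=max(c,key=cv2.contourArea); b=cv2.boxPoints(cv2.minAreaRect(c)); print(np.round([ray(t,x,.012) for x in b],3))
E
```

```text
[[ 0.    -0.958 -0.285  0.072]
 [ 1.    -0.     0.001 -0.   ]
 [-0.001 -0.285  0.958 -0.17 ]
 [ 0.     0.     0.     1.   ]] [[367.   0. 270.]
 [  0. 367. 215.]
 [  0.   0.   1.]]
turn [-0.     0.     2.306] | then shift [-8.947  5.787 -0.398] | q [ 1.09  0.31  1.5   0.    1.33 -0.22] t 1.25
[[0.661 0.27  0.012]
 [0.704 0.04  0.012]
 [0.611 0.024 0.012]
 [0.569 0.251 0.012]]
```

```bash
python3 -m crank '[[[0,0,0],[0,0,0.29]],[[0,0,0],[0,0,0.29]],[[0,0,0],[0,0,0.29]],[[0,0,0],[0,0,0.29]],[[0,0,0],[0,0,0.29]],[[0,0,0],[0,0,0.29]],[[0,0,0],[0,0,0.29]],[[0,0,0],[0,0,0.3]],[[-1,0.65,0],[0,0,0]],[[-1,0.65,0],[0,0,0]],[[-1,0.65,0],[0,0,0]],[[-1,0.65,0],[0,0,0]]]' 65 40
python3 -m crank '[[[-1,0.65,0],[0,0,0]],[[-1,0.65,0],[0,0,0]],[[-1,0.65,0],[0,0,0]],[[-1,0.65,0],[0,0,0]],[[-0.9,0.55,-0.4],[0,0,0]],[[0,0,0],[0,0,0]],[[0,0,0],[0,0,0]]]'
python3 - <<'E'
from h import *
s=read_state(); p=get_image('wrist'); cv2.imwrite('pics/w1.png',p['img'][:,:,::-1])
for l,z in (('can_a',0),('can_row',.012),('deck',.012)):
    print(l,[(round(d['p'],2),np.round(d['at']).tolist(),np.round(ray(p,d['at'],z,s),4)[:2].tolist()) for d in spot_point(p,l)])
for d in outline_of(p,'can_a'): print(d['p'],d['box'],np.round(p['img'][d['pixels']].mean(0)))
plan([.44,.205,.1],10.5)
E
```

```text
t: 2.85
eef_pos: [0.2623, 0.3628, 0.2042]
orientation: [0.0, 0.654, 0.757, 0.0]
ft_force: [0.5, 0.6, 0.1]
width: 0.76
grasp_force: 0.0
t: 3.72
eef_pos: [0.4139, 0.1886, 0.2198]
orientation: [-0.0, 0.654, 0.756, -0.0]
ft_force: [-1.1, -0.5, -0.6]
width: 0.763
grasp_force: 0.0
can_a [(0.83, [282.0, 314.0], [0.452, 0.025]), (0.71, [295.0, 161.0], [0.4376, 0.2095]), (0.69, [367.0, 201.0], [0.5229, 0.1772]), (0.57, [307.0, 234.0], [0.4644, 0.1308])]
can_row [(0.75, [470.0, 162.0], [0.6148, 0.2356])]
deck [(0.56, [466.0, 216.0], [0.6276, 0.1784])]
0.95 [263.6, 302.3, 36.9, 53.4] [54. 49. 44.]
0.92 [346.9, 183.1, 53.8, 54.3] [ 19. 146. 133.]
0.76 [273.3, 142.8, 49.3, 47.8] [54. 49. 44.]
0.69 [291.4, 221.0, 39.6, 51.3] [154.  76.   4.]
turn [-0.001 -0.    -0.074] | then shift [0.279 0.715 2.999] | q [0.17 0.14 1.67 0.   1.33 0.02] t 3.98
```

View pics/w1.png

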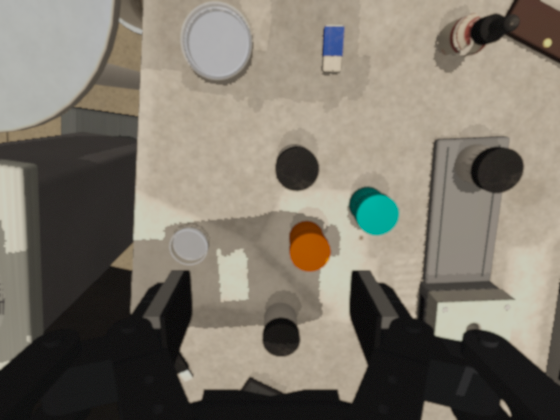

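The wrist view shows lid centres at about (297,168) for the first loose can, (281,336) for the second and (499,170) for the standing can. The decoys are at (377,214) and (311,250), and the deck lies between about x=430 and x=505.

```bash
cat >> h.py <<'E'
def lids(p,s,guesses,z=.048,thr=60,r=30):
    out=[]
    for g in guesses:
        g=np.array(g,float); u,v=np.int32(g)
        y0,x0=max(v-r,0),max(u-r,0)
        c=p['img'][y0:v+r,x0:u+r].max(2); m=(c<thr).astype(np.uint8)
        m=cv2.morphologyEx(m,cv2.MORPH_OPEN,np.ones((5,5)))
        cs=cv2.findContours(m,0,2)[0]; k=max(cs,key=cv2.contourArea)
        (a,b),rr=cv2.minEnclosingCircle(k); uv=(a+x0,b+y0)
        out.append((np.round(uv,1).tolist(),round(rr,1),np.round(ray(p,uv,z,s),4)[:2].tolist()))
    return out
E
python3 - <<'E'
from h import *
s=read_state(); p=get_image('wrist')
for z,g in ((.048,[(297,168),(281,336)]),(.06,[(499,170)])): print(*lids(p,s,g,z))
for uv,z in (((434,281),.012),((440,139),.012),((507,137),.012),((474,327),.052)): print(uv,np.round(ray(p,uv,z,s),4)[:2])
E
```

```text
([296.2, 168.0], 21.2, [0.4357, 0.2094]) ([280.5, 336.1], 18.8, [0.449, 0.0276])
([495.8, 169.7], 26.1, [0.6133, 0.236])
(434, 281) [0.6149 0.0998]
(440, 139) [0.578  0.2543]
(507, 137) [0.6444 0.2661]
(474, 327) [0.6488 0.0711]
```

```bash
python3 -m crank '[[[0,0,0],[0,0,-0.09]],[[0.39,0.65,0],[0,0,0]],[[0,0,1],[0,0,0]],[[0,0,1],[0,0,0]],[[0,0,1],[0,0,0]],[[0,0,1],[0,0,0]],[[0,0,0.6],[0,0,0]],[[0,0,0.5],[0,0,0]],[[0,0,0],[0,0,0]],[[0,0,0],[0,0,0]]]'
python3 -m crank '[[[0,0,0],[0,0,0]],[[0,0,0],[0,0,0]],[[0,0,0],[0,0,0]],[[0,0,0],[0,0,0]],[[0,0,0],[0,0,0]]]' 30 40
python3 -m crank '[[[0,0,-0.5],[0,0,0]],[[0,0,-1],[0,0,0]],[[0,0,-1],[0,0,0]],[[0,0,0],[0,0,0]],[[0,0,0],[0,0,0]]]'
python3 - <<'E'
from h import *
plan([.622,.189,.12],11)
E
```

```text
t: 5.28
eef_pos: [0.4374, 0.2087, 0.0169]
orientation: [0.0, 0.637, 0.771, 0.0]
ft_force: [0.1, -0.4, -0.3]
width: 0.76
grasp_force: 0.0
t: 5.9
eef_pos: [0.4373, 0.2086, 0.0172]
orientation: [0.0, 0.637, 0.771, 0.0]
ft_force: [-2.4, -1.3, 8.4]
width: 0.449
grasp_force: 39.2
t: 6.52
eef_pos: [0.4366, 0.2083, 0.1156]
orientation: [-0.0, 0.637, 0.771, -0.0]
ft_force: [0.7, 0.3, -0.9]
width: 0.446
grasp_force: 40.2
turn [-0.002  0.    -0.004] | then shift [-1.359  4.458 -0.11 ] | q [ 0.2   0.32  1.74 -0.    1.09  0.01] t 6.53
```

```bash
python3 -m crank '[[[-0.28,0.9,0],[0,0,0]],[[-0.28,0.9,0],[0,0,0]],[[-0.27,0.9,0],[0,0,0]],[[-0.27,0.9,-0.1],[0,0,0]],[[-0.26,0.86,0],[0,0,0]],[[0,0,0],[0,0,0]],[[0,0,0],[0,0,0]],[[0,0,0],[0,0,0]]]'
python3 - <<'E'
from h import *
s=read_state(); p=get_image('wrist'); cv2.imwrite('pics/w2.png',p['img'][:,:,::-1])
for l,z in (('can_row',.012),('deck',.012),('aperture',.052)):
    print(l,[(round(d['p'],2),np.round(d['at']).tolist(),np.round(ray(p,d['at'],z,s),4)[:2].tolist()) for d in spot_point(p,l)])
plan([.622,.189,.12],11)
E
```

```text
t: 7.52
eef_pos: [0.6216, 0.189, 0.1199]
orientation: [-0.0, 0.637, 0.771, -0.0]
ft_force: [-0.5, -0.7, -0.3]
width: 0.448
grasp_force: 40.3
can_row [(0.72, [274.0, 139.0], [0.6152, 0.2381])]
deck [(0.87, [275.0, 216.0], [0.6276, 0.1794])]
aperture [(0.59, [273.0, 372.0], [0.6474, 0.0667])]
turn [ 0.     0.    -0.003] | then shift [ 0.004 -0.004  0.008] | q [ 0.11  0.66  1.19 -0.    1.29 -0.08] t 7.72
```

View pics/w2.png

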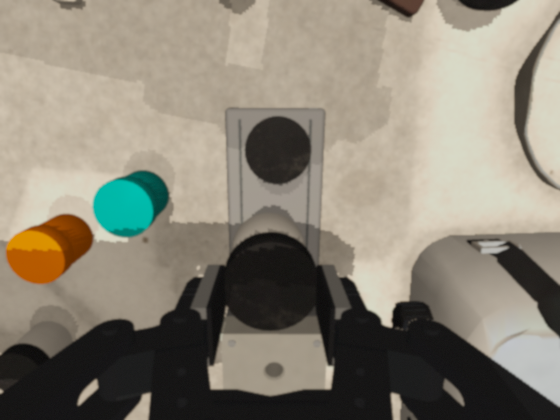

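The deck's +y edge runs from (226,108) to (324,108), the standing can's lid is at (278,150), the held can is at (271,281) and the hole is at (274,370). The pad is square to the tool.

Run:
```python
from h import *
s=read_state(); p=get_image('wrist')
f=lambda uv,z: np.round(ray(p,uv,z,s),4)[:2]
print('row',f((277.5,150.5),.06),'L',f((226,108),.012),f((229,230),.012),'R',f((324,108),.012),f((322,230),.012),'ap',f((274,370),.052), 'held', f((271.5,281),.152))
```

```text
row [0.6181 0.235 ] L [0.5773 0.2528] [0.5943 0.1606] R [0.6474 0.2663] [0.6674 0.1747] ap [0.6486 0.0685] held [0.6223 0.1918]
```

```bash
python3 -m crank '[[[-0.09,0.08,0.5],[0,0,0]],[[0,0,0.8],[0,0,0]],[[0,0,0.5],[0,0,0]],[[0,0,0.25],[0,0,0]],[[0,0,0.15],[0,0,0]],[[0,0,0.05],[0,0,0]],[[0,0,0],[0,0,0]],[[0,0,0],[0,0,0]]]'
python3 - <<'E'
from h import *
s=read_state(); print(s['eef_pos'],s['ft_force'])
E
```

```text
t: 8.78
eef_pos: [0.6266, 0.1858, 0.0306]
orientation: [0.0, 0.637, 0.771, 0.0]
ft_force: [-0.2, 0.7, -0.7]
width: 0.45
grasp_force: 40.3
[0.62656602 0.18583844 0.03064084] [-0.19165864  0.70316356 -0.67708265]
```

```bash
python3 -m crank '[[[0,0,0.03],[0,0,0]],[[0,0,0],[0,0,0]],[[0,0,0],[0,0,0]],[[0,0,-0.3],[0,0,0]],[[0,0,-0.8],[0,0,0]],[[0,0,-1],[0,0,0]],[[0,0,-0.4],[0,0,0]],[[-0.5,-0.85,0],[0,0,0]],[[-0.5,-0.85,0],[0,0,0]],[[-0.5,-0.85,0],[0,0,0]],[[-0.5,-0.85,0],[0,0,0]]]' 62
python3 -m crank '[[[-0.5,-0.85,0],[0,0,0]],[[-0.5,-0.85,0],[0,0,0]],[[0,0,0],[0,0,0]],[[0,0,0],[0,0,0]]]'
python3 - <<'E'
from h import *
s=read_state(); p=get_image('wrist'); cv2.imwrite('pics/w3.png',p['img'][:,:,::-1])
g=proj(p,[.449,.0276,.048],s); print(g,lids(p,s,[g],r=50))
print([(np.round(d['at']),np.round(ray(p,d['at'],0,s),4)[:2]) for d in spot_point(p,'can_b')])
plan([.449,.0276,.017],11)
E
```

```text
t: 10.15
eef_pos: [0.5065, 0.0808, 0.1286]
orientation: [-0.0, 0.637, 0.771, -0.0]
ft_force: [1.2, 0.5, -0.0]
width: 0.729
grasp_force: 0.0
t: 10.65
eef_pos: [0.449, 0.0296, 0.129]
orientation: [0.0, 0.637, 0.771, 0.0]
ft_force: [0.7, -0.4, 0.5]
width: 0.725
grasp_force: 0.0
[269.33488548 215.154718  ] [([269.1, 219.9], 28.7, [0.4495, 0.0241])]
[(array([269., 202.]), array([0.4491, 0.0251])), (array([554.,  35.]), array([0.6327, 0.1901])), (array([313.,  78.]), array([0.4638, 0.1275])), (array([405.,  24.]), array([0.5219, 0.1762]))]
turn [ 0.    -0.    -0.003] | then shift [-0.054 -0.014  2.795] | q [-0.2   0.23  1.82  0.    1.09 -0.39] t 10.75
```

View pics/w3.png

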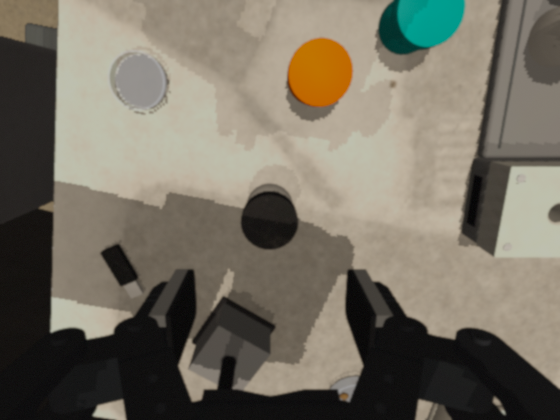

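The second can's lid is at (269,220), with nothing close to the fingers. The stand is at (235,340), about 120 mm clear.

```bash
python3 -m crank '[[[-0.12,0,0.8],[0,0,0]],[[0,0,1],[0,0,0]],[[0,0,0.6],[0,0,0]],[[0,0,0.4],[0,0,0]],[[0,0,0],[0,0,0]],[[0,0,0],[0,0,0]]]'
python3 -m crank '[[[0,0,0],[0,0,0]],[[0,0,0],[0,0,0]],[[0,0,0],[0,0,0]],[[0,0,0],[0,0,0]],[[0,0,-0.5],[0,0,0]],[[0,0,-1],[0,0,0]],[[0,0,-1],[0,0,0]],[[0,0,-0.3],[0,0,0]],[[0,0,0],[0,0,0]]]' 30 40
python3 - <<'E'
from h import *
plan([.635,.1417,.13],11)
E
```

```text
t: 11.5
eef_pos: [0.4501, 0.0249, 0.0174]
orientation: [0.0, 0.637, 0.771, 0.0]
ft_force: [-0.5, -0.2, 0.2]
width: 0.727
grasp_force: 0.0
t: 12.62
eef_pos: [0.4496, 0.0247, 0.129]
orientation: [0.0, 0.637, 0.771, 0.0]
ft_force: [0.0, 0.4, -0.9]
width: 0.353
grasp_force: 0.0
turn [ 0.002  0.001 -0.004] | then shift [ 1.987  5.108 -0.026] | q [-0.21  0.23  1.82  0.    1.09 -0.4 ] t 12.62
```

The gripper closed empty, so I'll look.

Run:
```python
from h import *
s=read_state(); p=get_image('wrist'); cv2.imwrite('pics/w4.png',p['img'][:,:,::-1])
g=proj(p,[.449,.0246,.048],s); print(g,lids(p,s,[g],r=60))
```

```text
[268.95001761 212.4744788 ] [([310.0, 268.0], 4.2, [0.4871, -0.0119])]
```

View pics/w4.png

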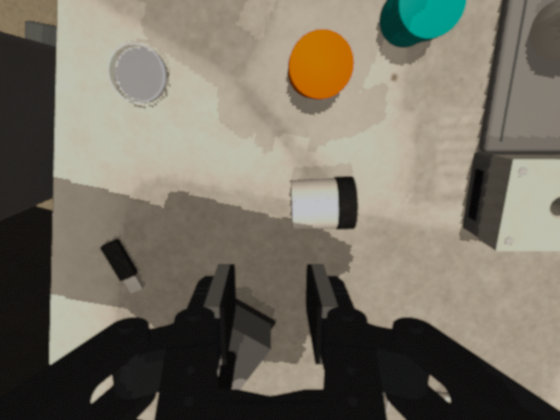

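The can was tipped: it now lies along the tool's y axis, with its base end at (291,203) and its lid end at (356,203), lid away from the robot. I'll grip the lid crosswise with the tool tilted back, roll it upright, then regrasp it.

```bash
cat >> h.py <<'E'
def planT(P,yang,phi,d=.019):
    """contact point P, tool y along yang deg exactly, then tilt phi deg about tool y; d contact behind TCP"""
    s=read_state(); Rt=q2R(s['orientation'])
    a=np.radians(yang); y=np.array([np.cos(a),np.sin(a),0]); z=np.array([0,0,-1.]); D=np.c_[np.cross(y,z),y,z]@R.from_euler('y',phi,degrees=True).as_matrix()
    T=np.array(P)+d*D[:,2]; e=T-s['eef_pos']
    print('tcp',np.round(T,4),'shift in current axes',np.round(Rt.T@e/.04,3),'| turn (total, current axes)',np.round(R.from_matrix(Rt.T@D).as_rotvec()/.5,3),'| shift after turn',np.round(D.T@e/.04,3))
E
python3 - <<'E'
from h import *
from scipy.optimize import least_squares
s=read_state(); p=get_image('wrist')
for uv in ((291,203),(336,203),(356,203)): print(uv,np.round(ray(p,uv,.022,s),4)[:2])
A=np.array([[.313,1.498,.5247,.204],[.14,1.67,.4548,.2198],[.32,1.74,.4838,.1156],[.66,1.19,.6497,.1199],[.23,1.82,.450,.129]])
def fk(x,q2,q3): return x[0]+x[1]*np.sin(q2)+x[2]*np.sin(q2+q3), x[3]+x[1]*np.cos(q2)+x[2]*np.cos(q2+q3)
def res(x):
    r,z=fk(x,A[:,0],A[:,1]); return np.r_[r-A[:,2],z-A[:,3],(x[0]-0)*.02,(x[1]-.5)*.02,(x[2]-.5)*.02]
f=least_squares(res,[0,.45,.45,.1]); print(np.round(f.x,3),np.abs(f.fun).max())
# wrist point = TCP + L*up when down ; L unknown -> try
for L in (.25,.3,.35):
  for (r,z,phi) in ((.5,.021,-35),(.56,.05,50),(.56,.05,55),(.60,.05,55),(.56,.05,40)):
    ph=np.radians(phi); rt=r-L*np.sin(ph); zt=z+L*np.cos(ph)-L
    g=least_squares(lambda q:np.subtract(fk(f.x,*q),(rt,zt)),[.3,1.7]); print(L,r,phi,np.round(g.x,2),'q5',round(np.pi-g.x.sum()-ph,2),g.cost<1e-8)
E
```

```text
(291, 203) [0.465  0.0284]
(336, 203) [0.4993 0.035 ]
(356, 203) [0.5145 0.0379]
[ 0.01   0.428  0.391 -0.11 ] 0.00581737831424417
0.25 0.5 -35 [0.8  1.35] q5 1.6 True
0.25 0.56 50 [0.36 2.22] q5 -0.31 True
0.25 0.56 55 [0.38 2.26] q5 -0.47 True
0.25 0.6 55 [0.44 2.16] q5 -0.41 True
0.25 0.56 40 [0.34 2.12] q5 -0.01 True
0.3 0.5 -35 [0.87 1.24] q5 1.64 True
0.3 0.56 50 [0.35 2.33] q5 -0.41 True
0.3 0.56 55 [0.39 2.38] q5 -0.59 True
0.3 0.6 55 [0.44 2.27] q5 -0.53 True
0.3 0.56 40 [0.31 2.21] q5 -0.08 True
0.35 0.5 -35 [0.94 1.12] q5 1.69 True
0.35 0.56 50 [0.35 2.44] q5 -0.52 True
0.35 0.56 55 [0.42 2.49] q5 -0.73 True
0.35 0.6 55 [0.46 2.39] q5 -0.66 True
0.35 0.56 40 [0.29 2.31] q5 -0.15 True
```

```bash
python3 -m crank '[[[0,0,-0.5],[0,0,0.349]],[[0,0,0],[0,0,0.349]],[[0,0,0],[0,0,0.349]],[[0,0,0],[0,0,0.349]],[[0,0,0],[0,0,0.349]],[[0,0,0],[0,0,0.349]],[[0,0,0],[0,0,0.349]],[[0,0,0],[0,0,0.349]],[[0,0,0],[0,0,0.349]],[[0,0,0],[0,-0.349,0]],[[0,0,0],[0,-0.349,0]],[[0,0,0],[0,-0.349,0]]]' 62
python3 -m crank '[[[0,0,0],[0,0,0]],[[0,0,0],[0,0,0]]]'
python3 - <<'E'
from h import *
print(read_state()['qpos'])
planT([.507,.0365,.0215],-79,-30,.014)
planT([.507,.0365,.06],-79,-30,.014)
E
```

```text
t: 14.22
eef_pos: [0.4494, 0.0247, 0.148]
orientation: [0.025, 0.961, 0.092, -0.261]
ft_force: [-0.1, 0.2, 0.8]
width: 0.727
grasp_force: 0.0
t: 14.48
eef_pos: [0.4491, 0.0247, 0.1484]
orientation: [0.024, 0.962, 0.092, -0.257]
ft_force: [-0.3, -0.7, -1.1]
width: 0.722
grasp_force: 0.0
[-0.11136628  0.53664197  1.41872751 -0.14953534  1.68762299  1.289526  ]
tcp [0.5001 0.0352 0.0094] shift in current axes [ 2.862 -0.013  2.363] | turn (total, current axes) [-0.002 -0.002 -0.002] | shift after turn [ 2.864 -0.013  2.36 ]
tcp [0.5001 0.0352 0.0479] shift in current axes [ 2.381 -0.014  1.529] | turn (total, current axes) [-0.002 -0.002 -0.002] | shift after turn [ 2.383 -0.013  1.526]
```

```bash
python3 -m crank '[[[0.8,0,0.5],[0,0,0]],[[0.8,0,0.5],[0,0,0]],[[0.78,0,0.53],[0,0,0]],[[0.24,0,0.4],[0,0,0]],[[0.24,-0.01,0.43],[0,0,0]],[[0,0,0],[0,0,0]],[[0,0,0],[0,0,0]]]'
python3 -m crank '[[[0,0,0],[0,0,0]],[[0,0,0],[0,0,0]],[[0,0,0],[0,0,0]],[[0,0,0],[0,0,0]],[[0,0,0],[0,0,0]],[[0,0,0],[0,0,0]],[[0,0,0],[0,0,0]]]' 20 50
```

```text
t: 15.35
eef_pos: [0.5007, 0.0348, 0.0109]
orientation: [0.025, 0.962, 0.092, -0.257]
ft_force: [-0.2, -0.5, -0.5]
width: 0.728
grasp_force: 0.0
t: 16.23
eef_pos: [0.5016, 0.0348, 0.0113]
orientation: [0.025, 0.962, 0.092, -0.256]
ft_force: [2.4, 1.0, 8.1]
width: 0.238
grasp_force: 9.0
```

Run:
```python
from h import *
s=read_state(); p=get_image('wrist'); q=get_image('side')
a=p['img'][:,:,::-1]; b=cv2.resize(q['img'][180:330,240:440,::-1],(560,420),interpolation=cv2.INTER_CUBIC)
o=np.hstack([a,b]); cv2.imwrite('pics/w5.png',cv2.resize(o,(800,300)))
print(np.round(p['hand_eye'],3)[:3,3])
```

```text
[ 0.073  0.    -0.17 ]
```

View pics/w5.png

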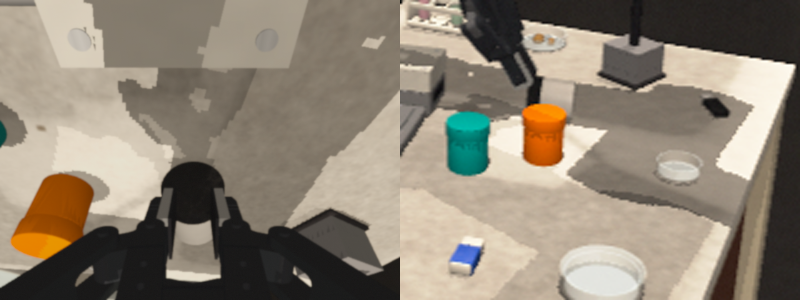

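The fingers slid up over the lid, which is at about (192,185) in the left half of the picture. The can is still lying in line, so I need to go deeper.

```bash
python3 -m crank '[[[0,0,-0.2],[0,0,0]],[[0,0,0],[0,0,0]],[[0,0,-0.5],[0,0,0]],[[0,0,-0.8],[0,0,0]],[[0,0,0],[0,0,0]],[[0,0,0],[0,0,0]]]' 56
python3 - <<'E'
from h import *
s=read_state(); p=get_image('wrist')
for d in outline_of(p,'can_b'):
    m=d['pixels']; mean=p['img'][m].mean(0); print(round(d['p'],2),np.round(d['box']),np.round(mean))
    if np.ptp(mean)<40:
        v=p['img'].max(2); W=m&(v>110); B=m&(v<=110)
        for n,k in(('white',W),('black',B)):
            ys,xs=np.nonzero(k); print(n,len(xs),xs.min(),xs.max(),ys.min(),ys.max(),xs.mean(),ys.mean(), np.round(ray(p,(xs.mean(),ys.mean()),.03,s),4), np.round(ray(p,(xs.mean(),ys.min()),.021,s),4))
for P in ([.507,.0365,.0215],[.507,.0365,.045],[.5145,.0379,.0215],[.465,.028,.0215]): print(np.round(proj(p,P,s)))
planT([.507,.0365,.0215],-79,-30,.022)
E
```

```text
t: 17.08
eef_pos: [0.529, 0.0406, 0.0609]
orientation: [0.024, 0.961, 0.092, -0.258]
ft_force: [-0.6, -0.5, -0.4]
width: 0.656
grasp_force: 0.0
0.97 [233. 197.  69.  93.] [69. 64. 58.]
white 1507 235 300 207 289 272.6881220968812 270.1917717319177 [0.4749 0.0284 0.03  ] [0.5249 0.0383 0.021 ]
black 3526 236 303 198 261 269.8201928530913 229.4398752127056 [0.5151 0.0381 0.03  ] [0.5317 0.0413 0.021 ]
0.68 [ 80. 209.  80.  97.] [172.  96.   5.]
0.68 [  0. 125.  77. 119.] [  8. 105.  95.]
[270. 228.]
[270. 259.]
[270. 220.]
[271. 268.]
tcp [0.4962 0.0344 0.0024] shift in current axes [ 0.013 -0.003  1.683] | turn (total, current axes) [-0.003  0.004 -0.002] | shift after turn [ 0.009 -0.005  1.683]
```

Run:
```python
from h import *
s=read_state(); p=get_image('wrist')
for P in ([.5145,.0379,0.001],[.4993,.035,.0425],[.465,.028,.04],[.5225,.0395,0.001],[.5073,.0365,.0425]): print(np.round(proj(p,P,s)))
print(np.round(cam(p,s)[0],3))
```

```text
[270. 196.]
[270. 263.]
[270. 291.]
[270. 187.]
[270. 255.]
[0.675 0.068 0.172]
```

```bash
python3 -m crank '[[[0,0,0.7],[0,0,0]],[[0,0,0.6],[0,0,0]],[[0,0,0.25],[0,0,0]],[[0,0,0.13],[0,0,0]],[[0,0,0],[0,0,0]],[[0,0,0],[0,0,0]]]'
python3 -m crank '[[[0,0,0],[0,0,0]],[[0,0,0],[0,0,0]],[[0,0,0],[0,0,0]],[[0,0,0],[0,0,0]],[[0,0,0],[0,0,0]],[[0,0,0],[0,0,0]],[[0,0,0],[0,0,0]]]' 30 50
```

```text
t: 17.98
eef_pos: [0.4974, 0.0342, 0.0042]
orientation: [0.025, 0.962, 0.092, -0.257]
ft_force: [0.2, 0.8, 0.7]
width: 0.656
grasp_force: 0.0
t: 18.85
eef_pos: [0.4976, 0.0342, 0.0045]
orientation: [0.025, 0.962, 0.092, -0.257]
ft_force: [1.3, 0.8, 5.6]
width: 0.361
grasp_force: 43.8
```

```bash
python3 -m crank '[[[0,0,0],[0,0,0]],[[0,0,0],[0,0,0]],[[0,0,0],[0,0,0]]]' 20 60
python3 -m crank '[[[0,0,-0.2],[0,0,0]],[[0,0,-0.3],[0,0,0]],[[0,0,-0.5],[0,0,0]],[[0,0,0],[0,0,0]],[[0,0,0],[0,0,0]]]'
python3 - <<'E'
from h import *
s=read_state(); p=get_image('wrist'); q=get_image('side')
a=p['img'][:,:,::-1]; b=cv2.resize(q['img'][180:330,240:440,::-1],(560,420),interpolation=cv2.INTER_CUBIC)
cv2.imwrite('pics/w6.png',cv2.resize(np.hstack([a,b]),(800,300)))
E
```

```text
t: 19.23
eef_pos: [0.4976, 0.0342, 0.0046]
orientation: [0.025, 0.962, 0.092, -0.257]
ft_force: [2.2, -0.3, 6.3]
width: 0.352
grasp_force: 53.5
t: 19.85
eef_pos: [0.5161, 0.0381, 0.0379]
orientation: [0.024, 0.961, 0.092, -0.258]
ft_force: [-0.6, 0.3, -1.4]
width: 0.346
grasp_force: 52.2
```

View pics/w6.png

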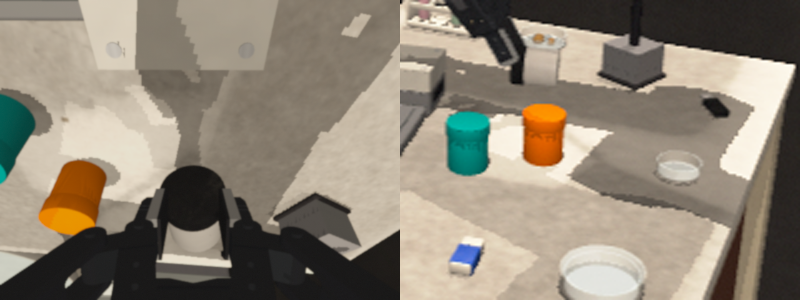

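The can is held by its lid, with the lid disc at (192,195) and the body behind it, and it's lifted clear. Next I untilt, spin half a turn and tilt forward to stand it up.

```bash
python3 -m crank '[[[-0.37,0,-0.65],[0,0,0]],[[-0.37,0,-0.65],[0,0,0]],[[-0.37,0,-0.65],[0,0,0]],[[0,0,0],[0,0.25,0]],[[0,0,0],[0,0.3,0]],[[0,0,0],[0,0.3,0]],[[0,0,0],[0,0.2,0]],[[0,0,0],[0,0,-0.334]],[[0,0,0],[0,0,-0.334]],[[0,0,0],[0,0,-0.334]],[[0,0,0],[0,0,-0.334]],[[0,0,0],[0,0,-0.334]]]'
python3 -m crank '[[[0,0,0],[0,0,-0.334]],[[0,0,0],[0,0,-0.334]],[[0,0,0],[0,0,-0.334]],[[0,0,0],[0,0,-0.334]],[[0,0,0],[0,0,-0.334]],[[0,0,0],[0,0,-0.334]],[[0,0,0],[0,0,-0.334]],[[0,0,0],[0,0,-0.334]],[[0,0,0],[0,0,-0.334]],[[0,0,0],[0,0,-0.334]],[[0,0,0],[0,0,-0.334]],[[0,0,0],[0,0,-0.334]]]'
python3 - <<'E'
from h import *
s=read_state(); print(np.round(s['qpos'],2),s['grasp_force'])
planT([.43,.025,.16],93.3,0,.01)
E
```

```text
t: 21.45
eef_pos: [0.5165, 0.0381, 0.1276]
orientation: [-0.0, 0.87, 0.493, 0.0]
ft_force: [0.4, -0.8, -0.8]
width: 0.347
grasp_force: 52.4
t: 22.95
eef_pos: [0.5165, 0.0381, 0.1276]
orientation: [0.0, 0.053, 0.999, 0.0]
ft_force: [0.4, -0.6, -0.7]
width: 0.347
grasp_force: 52.5
[-0.15  0.37  1.63  0.    1.14 -1.62] 52.48082756996155
tcp [0.43  0.025 0.15 ] shift in current axes [ 2.116 -0.557 -0.56 ] | turn (total, current axes) [ 0.001  0.001 -0.329] | shift after turn [ 2.179 -0.203 -0.559]
```

```bash
python3 -m crank '[[[0,0,0],[0,0,-0.33]],[[0.73,-0.07,-0.2],[0,0,0]],[[0.73,-0.07,-0.2],[0,0,0]],[[0.73,-0.07,-0.2],[0,0,0]],[[0,0,0],[0,0.3,0]],[[0,0,0],[0,0.3,0]],[[0,0,0],[0,0.3,0]],[[0,0,0],[0,0.3,0]],[[0,0,0],[0,0.3,0]],[[0,0,0],[0,0.3,0]],[[0,0,0],[0,0.3,0]],[[0,0,0],[0,0,0]]]'
python3 - <<'E'
from h import *
s=read_state(); print(np.round(s['qpos'],2),s['grasp_force'],q2R(s['orientation']).round(3).tolist())
p=get_image('wrist'); q=get_image('side')
a=p['img'][:,:,::-1]; b=cv2.resize(q['img'][130:330,240:506,::-1],(560,420),interpolation=cv2.INTER_CUBIC)
cv2.imwrite('pics/w7.png',cv2.resize(np.hstack([a,b]),(800,300)))
planT([.43,.025,.041],93.3,60,.01)
E
```

```text
t: 24.45
eef_pos: [0.4296, 0.0251, 0.1496]
orientation: [-0.502, -0.023, 0.864, -0.013]
ft_force: [-0.5, 1.0, -0.0]
width: 0.352
grasp_force: 52.9
[-0.12  0.83  1.19 -0.18  2.16 -1.76] 52.93026030063629 [[-0.495, -0.053, -0.867], [-0.027, 0.999, -0.045], [0.869, 0.001, -0.495]]
tcp [0.4214 0.0245 0.036 ] shift in current axes [-2.401 -0.004  1.639] | turn (total, current axes) [ 0.008  0.003 -0.005] | shift after turn [-2.403 -0.003  1.636]
```

View pics/w7.png

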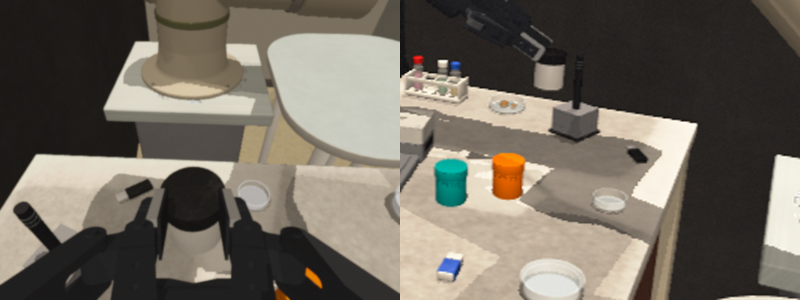

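The side view shows the can upright in the fingers, lid up, at (548,70), so I'll lower it gently.

```bash
python3 -m crank '[[[-0.55,0,0.313],[0,0,0]],[[-0.55,0,0.313],[0,0,0]],[[-0.55,0,0.313],[0,0,0]],[[-0.35,0,0.2],[0,0,0]],[[0,0,0],[0,0,0]]]'
python3 -m crank '[[[-0.09,0,0.05],[0,0,0]],[[-0.09,0,0.05],[0,0,0]],[[0,0,0],[0,0,0]]]'
```

```text
t: 25.18
eef_pos: [0.4303, 0.0252, 0.0601]
orientation: [-0.5, -0.023, 0.866, -0.013]
ft_force: [-0.2, 0.1, -0.6]
width: 0.345
grasp_force: 53.0
t: 25.55
eef_pos: [0.4305, 0.0252, 0.0517]
orientation: [-0.5, -0.023, 0.865, -0.013]
ft_force: [0.6, 0.4, -0.6]
width: 0.345
grasp_force: 53.0
```

```bash
python3 -m crank '[[[-0.09,0,0.05],[0,0,0]],[[-0.06,0,0.035],[0,0,0]],[[0,0,0],[0,0,0]]]'
python3 -m crank '[[[-0.045,0,0.025],[0,0,0]],[[0,0,0],[0,0,0]]]'
python3 -m crank '[[[-0.045,0,0.025],[0,0,0]],[[0,0,0],[0,0,0]]]'
```

```text
t: 25.92
eef_pos: [0.4304, 0.0252, 0.0446]
orientation: [-0.501, -0.023, 0.865, -0.013]
ft_force: [0.2, -0.4, -0.2]
width: 0.348
grasp_force: 53.0
t: 26.18
eef_pos: [0.4305, 0.0252, 0.0426]
orientation: [-0.5, -0.023, 0.865, -0.013]
ft_force: [0.2, -1.4, -0.8]
width: 0.347
grasp_force: 53.0
t: 26.42
eef_pos: [0.4306, 0.0252, 0.0406]
orientation: [-0.501, -0.023, 0.865, -0.013]
ft_force: [-0.2, -1.0, -0.2]
width: 0.346
grasp_force: 53.0
```

```bash
python3 -m crank '[[[-0.045,0,0.025],[0,0,0]],[[0,0,0],[0,0,0]]]' | grep -E 'eef|ft_f'
python3 -m crank '[[[-0.045,0,0.025],[0,0,0]],[[0,0,0],[0,0,0]]]'| grep -E 'eef|ft_f'
python3 -m crank '[[[-0.045,0,0.025],[0,0,0]],[[0,0,0],[0,0,0]]]'| grep -E 'eef|ft_f'
```

```text
eef_pos: [0.4306, 0.0252, 0.0385]
ft_force: [0.3, -0.8, -0.2]
eef_pos: [0.4306, 0.0252, 0.0364]
ft_force: [0.2, -0.3, -0.7]
eef_pos: [0.4307, 0.0252, 0.0344]
ft_force: [-0.3, 0.7, -0.9]
```

```bash
for i in 1; do python3 -m crank '[[[-0.065,0,0.037],[0,0,0]],[[0,0,0],[0,0,0]]]' | grep -E 'eef|ft_f'; python3 -m crank '[[[-0.065,0,0.037],[0,0,0]],[[0,0,0],[0,0,0]]]' | grep -E 'eef|ft_f'; done
python3 - <<'E'
from h import *
q=get_image('side')
cv2.imwrite('pics/s8.png',cv2.resize(q['img'][190:290,270:405,::-1],(780,578),interpolation=cv2.INTER_CUBIC))
E
```

```text
eef_pos: [0.4311, 0.0255, 0.0335]
ft_force: [3.7, 3.5, 14.0]
eef_pos: [0.4314, 0.0258, 0.033]
ft_force: [6.1, 6.1, 31.3]
```

View pics/s8.png

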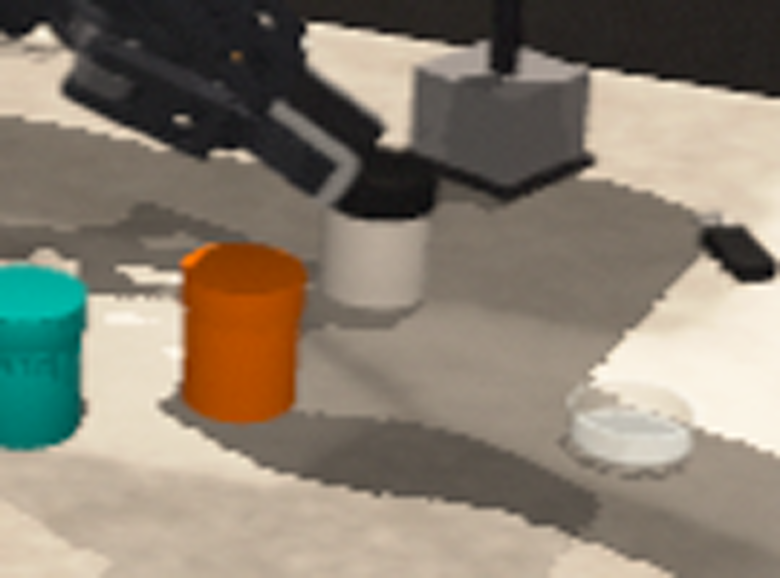

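The can is standing on the desk in the fingers, with a slight tilt and base at about (370,300). I'll relieve the force, open and retreat.

```bash
python3 -m crank '[[[0.08,0,-0.045],[0,0,0]],[[0,0,0],[0,0,0]]]' | grep -E 'ft_f'
python3 -m crank '[[[0,0,0],[0,0,0]],[[0,0,0],[0,0,0]],[[0,0,0],[0,0,0]],[[0,0,0],[0,0,0]],[[0,0,-0.4],[0,0,0]],[[0,0,-1],[0,0,0]],[[0.8,0,-0.8],[0,0,0]],[[0.8,0,-0.8],[0,0,0]]]' 70
python3 - <<'E'
from h import *
s=read_state(); print(np.round(s['qpos'],2))
q=get_image('top')
for d in outline_of(q,'can_b'): print(round(d['p'],2),np.round(d['box']),np.round(q['img'][d['pixels']].mean(0)),np.round(ray(q,(d['box'][0]+d['box'][2]/2,d['box'][1]+d['box'][3]/2),.03),3)[:2])
planT([.43,.025,.2],93.3,0,.01)
E
```

```text
ft_force: [3.2, 3.8, 10.9]
t: 28.98
eef_pos: [0.5029, 0.029, 0.1485]
orientation: [-0.501, -0.023, 0.865, -0.013]
ft_force: [0.6, 0.2, -0.7]
width: 0.815
grasp_force: 0.0
[-0.1   1.    0.86 -0.18  2.32 -1.77]
0.58 [237. 172.  21.  23.] [51. 49. 45.] [0.63  0.184]
0.55 [245. 217.  16.  21.] [ 71. 171. 154.] [0.518 0.172]
tcp [0.43  0.025 0.19 ] shift in current axes [1.779 0.    1.116] | turn (total, current axes) [ 0.003 -2.081 -0.01 ] | shift after turn [ 1.863  0.011 -0.971]
```

```bash
python3 -m crank '[[[0,0,0],[0,-0.35,0]],[[0,0,0],[0,-0.35,0]],[[0,0,0],[0,-0.35,0]],[[0,0,0],[0,-0.35,0]],[[0,0,0],[0,-0.35,0]],[[0,0,0],[0,-0.33,0]],[[0,0,0],[0,0,0.35]],[[0,0,0],[0,0,0.35]],[[0,0,0],[0,0,0.35]],[[0,0,0],[0,0,0.35]],[[0,0,0],[0,0,0.35]],[[0,0,0],[0,0,0.35]]]' 64
python3 -m crank '[[[0,0,0],[0,0,0.35]],[[-0.3,-0.9,0],[0,0,0.35]],[[0,-0.8,0],[0,0,0]],[[0,0,0],[0,0,0]]]'
python3 - <<'E'
from h import *
s=read_state(); p=get_image('wrist'); cv2.imwrite('pics/w9.png',p['img'][:,:,::-1])
for d in outline_of(p,'can_b'):
    m=d['pixels']; b=d['box']; print(round(d['p'],2),np.round(b),np.round(p['img'][m].mean(0)),np.round(ray(p,(b[0]+b[2]/2,b[1]+b[3]-.5*b[2]),.048,s),4)[:2])
print([(np.round(d['at']),np.round(ray(p,d['at'],0,s),4)[:2]) for d in spot_point(p,'can_b')])
g=proj(p,[.43,.025,.048],s); print(g,lids(p,s,[g],r=45))
plan([.43,.025,.012],11)
E
```

```text
t: 30.58
eef_pos: [0.5022, 0.029, 0.1469]
orientation: [-0.004, 0.481, 0.877, -0.002]
ft_force: [-0.4, 0.7, 1.0]
width: 0.75
grasp_force: 0.0
t: 31.08
eef_pos: [0.4415, -0.0033, 0.1477]
orientation: [-0.004, 0.624, 0.781, -0.003]
ft_force: [-0.1, -0.0, -0.1]
width: 0.747
grasp_force: 0.0
0.91 [403.   0.  64.  23.] [10. 71. 64.] [0.5133 0.1608]
0.89 [312.   0.  64.  67.] [181. 103.   4.] [0.4631 0.1228]
0.79 [545.   0.  15.  36.] [83. 77. 68.] [0.5962 0.157 ]
0.78 [261. 135.  56.  61.] [47. 43. 38.] [0.448  0.0278]
[(array([333.,  39.]), array([0.4613, 0.1277])), (array([285., 158.]), array([0.446 , 0.0283]))]
[264.43720883 166.4180499 ] [([288.5, 165.7], 27.4, [0.4472, 0.0295])]
turn [-0.016 -0.003  0.063] | then shift [ 0.753 -0.195  3.397] | q [-0.27  0.2   1.81 -0.    1.15 -0.49] t 31.23
```

View pics/w9.png

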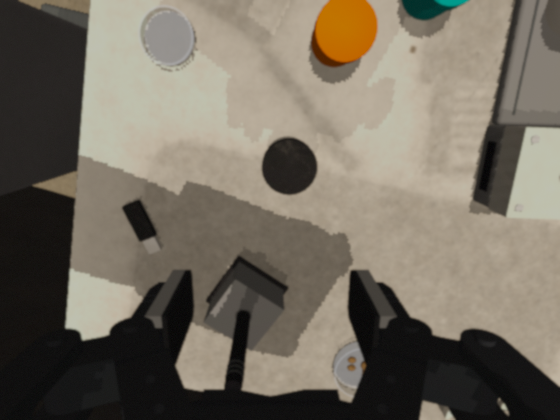

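The can now stands upright with its lid at (289,166), alone between the decoys and the stand. I'll grasp it lower this time and check the grip before lifting.

```bash
python3 -m crank '[[[0,0,0],[-0.016,0,0.063]],[[0.765,0.3,0.4],[0,0,0]],[[0,0,1],[0,0,0]],[[0,0,1],[0,0,0]],[[0,0,0.6],[0,0,0]],[[0,0,0.42],[0,0,0]],[[0,0,0],[0,0,0]]]'
python3 -m crank '[[[0,0,0],[0,0,0]],[[0,0,0],[0,0,0]],[[0,0,0],[0,0,0]],[[0,0,0],[0,0,0]],[[0,0,0],[0,0,0]],[[0,0,0],[0,0,0]]]' 30 40
```

```text
t: 32.1
eef_pos: [0.4483, 0.0296, 0.0103]
orientation: [-0.002, 0.636, 0.771, -0.0]
ft_force: [-0.7, 0.0, 1.2]
width: 0.745
grasp_force: 0.0
t: 32.85
eef_pos: [0.4495, 0.0292, 0.0122]
orientation: [0.0, 0.636, 0.772, 0.001]
ft_force: [-1.7, 0.1, 5.9]
width: 0.463
grasp_force: 39.9
```

```bash
python3 -m crank '[[[0,0,-0.4],[0,0,0]],[[0,0,-1],[0,0,0]],[[0,0,-1],[0,0,0]],[[0,0,-0.4],[0,0,0]],[[0.31,0.85,0],[0,0,0]],[[0.31,0.85,0],[0,0,0]],[[0.31,0.85,0],[0,0,0]],[[0.31,0.85,0],[0,0,0]],[[0.31,0.85,0],[0,0,0]],[[0.32,0.86,0],[0,0,0]],[[0,0,0],[0,0,0]],[[0,0,0],[0,0,0]]]'
python3 - <<'E'
from h import *
s=read_state(); p=get_image('wrist')
u=np.float32([[270,0]])
g=[proj(p,[.627,.1885,.06],s),proj(p,[.6165,.236,.06],s)]; print(np.round(g),lids(p,s,g,.06,r=34))
print(lids(p,s,[proj(p,[*s['eef_pos'][:2],s['eef_pos'][2]+.037],s)],s['eef_pos'][2]+.037,r=60))
for l,z in (('can_row',.012),('can_a',.012),('aperture',.052)):
    print(l,[(round(d['p'],2),np.round(d['at']).tolist(),np.round(ray(p,d['at'],z,s),4)[:2].tolist()) for d in spot_point(p,l)])
plan([.636,.1415,.12],11)
E
```

```text
t: 34.35
eef_pos: [0.6347, 0.1414, 0.1232]
orientation: [-0.001, 0.636, 0.772, 0.0]
ft_force: [-0.3, 0.5, -0.6]
width: 0.459
grasp_force: 40.5
[[272. 148.]
 [270.  64.]] [([269.5, 151.0], 32.1, [0.6257, 0.1861]), ([271.7, 65.6], 36.0, [0.6175, 0.2355])]
[([266.1, 308.4], 71.9, [0.6346, 0.1344])]
can_row [(0.97, [268.0, 70.0], [0.6148, 0.2368])]
can_a [(0.96, [136.0, 132.0], [0.5257, 0.1756]), (0.78, [270.0, 147.0], [0.6263, 0.1839]), (0.65, [59.0, 176.0], [0.47, 0.1302])]
aperture []
turn [-0.    -0.003 -0.001] | then shift [0.002 0.028 0.093] | q [ 0.04  0.65  1.19  0.    1.3  -0.15] t 34.55
```

```bash
python3 -m crank '[[[-0.04,0.02,0.6],[0,0,0]],[[0,0,0.9],[0,0,0]],[[0,0,0.5],[0,0,0]],[[0,0,0.25],[0,0,0]],[[0,0,0.15],[0,0,0]],[[0,0,0.05],[0,0,0]],[[0,0,0],[0,0,0]],[[0,0,0],[0,0,0]]]'
```

```text
t: 35.55
eef_pos: [0.6365, 0.1404, 0.0258]
orientation: [-0.0, 0.636, 0.772, 0.001]
ft_force: [-0.5, -0.1, -0.5]
width: 0.461
grasp_force: 40.5
```

```bash
python3 -m crank '[[[0,0,0.03],[0,0,0]],[[0,0,0],[0,0,0]]]' | grep ft_f
python3 -m crank '[[[0,0,0],[0,0,0]],[[0,0,0],[0,0,0]],[[0,0,0],[0,0,0]],[[0,0,-0.4],[0,0,0]],[[0,0,-1],[0,0,0]],[[0,0,-1],[0,0,0]],[[0,0,-1],[0,0,0]],[[0,0,-0.7],[0,0,0]],[[-0.83,-1,0],[0,0,0]],[[-0.83,-1,0],[0,0,0]],[[-0.83,-1,0],[0,0,0]],[[-0.83,-1,0],[0,0,0]]]' 62
python3 - <<'E'
from h import *
q=get_image('top')
for d in spot_point(q,'can_row')+spot_point(q,'can_a'): print(round(d['p'],2),np.round(d['at']),np.round(ray(q,d['at'],.012),3)[:2])
E
python3 -m crank '[[[-0.83,-1,0],[0,0,0]],[[-0.83,-1,0],[0,0,0]],[[0,0,0],[0,0,0]],[[0,0,0],[0,0,0]]]'
python3 - <<'E'
from h import *
s=read_state(); p=get_image('wrist'); cv2.imwrite('pics/w10.png',p['img'][:,:,::-1])
for l,z in (('stand',0),('stylus',.005),('stylus_grip',.09)):
    print(l,[(round(d['p'],2),np.round(d['at']).tolist(),np.round(ray(p,d['at'],z,s),4)[:2].tolist()) for d in spot_point(p,l)])
for d in outline_of(p,'stylus')[:1]:
    m=d['pixels']; ys,xs=np.nonzero(m); print(d['p'],d['box'])
    for v in range(ys.min(),ys.max()+1,max(1,(ys.max()-ys.min())//8)): print(v,xs[ys==v].min(),xs[ys==v].max(),end='; ')
E
```

```text
ft_force: [0.9, -0.5, 0.5]
t: 37.3
eef_pos: [0.5036, -0.0219, 0.1892]
orientation: [0.0, 0.636, 0.772, 0.001]
ft_force: [1.1, -1.1, 0.6]
width: 0.727
grasp_force: 0.0
0.67 [226. 190.] [0.619 0.239]
0.79 [252. 228.] [0.52  0.176]
0.55 [275. 251.] [0.461 0.121]
0.52 [249. 188.] [0.622 0.181]
0.49 [266. 184.] [0.631 0.137]
0.3 [296. 175.] [0.652 0.063]
t: 37.95
eef_pos: [0.4397, -0.1007, 0.1884]
orientation: [-0.0, 0.636, 0.772, 0.001]
ft_force: [0.8, 0.8, 0.5]
width: 0.729
grasp_force: 0.0
stand [(0.66, [271.0, 186.0], [0.4418, -0.1033])]
stylus [(0.59, [266.0, 189.0], [0.4372, -0.1061])]
stylus_grip [(0.91, [271.0, 213.0], [0.4414, -0.1061])]
0.57 [259.5, 189.0, 18.1, 47.9]
189 268 271; 194 263 275; 199 262 276; 204 262 276; 209 262 276; 214 261 277; 219 260 277; 224 260 278; 229 261 277; 234 264 273;
```

```bash
python3 -m crank '[[[-0.11,0.02,0],[0,0,0]],[[0,0,0.6],[0,0,0]],[[0,0,1],[0,0,0]],[[0,0,0.8],[0,0,0]],[[0,0,0.53],[0,0,0]],[[0,0,0],[0,0,0]],[[0,0,0],[0,0,0]]]' 45
python3 -m crank '[[[0,0,0],[0,0,0]],[[0,0,0],[0,0,0]],[[0,0,0],[0,0,0]],[[0,0,0],[0,0,0]],[[0,0,0],[0,0,0]],[[0,0,0],[0,0,0]],[[0,0,0],[0,0,0]]]' 4 60
```

```text
t: 39.08
eef_pos: [0.441, -0.1055, 0.0715]
orientation: [-0.0, 0.636, 0.772, 0.0]
ft_force: [-0.9, -0.7, 1.0]
width: 0.526
grasp_force: 0.0
t: 39.95
eef_pos: [0.4407, -0.1055, 0.0713]
orientation: [-0.0, 0.636, 0.772, 0.0]
ft_force: [-0.4, -0.3, 5.7]
width: 0.113
grasp_force: 58.5
```

```bash
python3 -m crank '[[[0,0,-0.4],[0,0,0]],[[0,0,-0.7],[0,0,0]],[[0,0,-0.8],[0,0,0]],[[0,0,-0.4],[0,0,0]],[[0,0,0],[0,0,0]],[[0.469,0.845,0],[0,0,0]],[[0.469,0.845,0],[0,0,0]],[[0.469,0.845,0],[0,0,0]],[[0.469,0.845,0],[0,0,0]],[[0.469,0.845,0],[0,0,0]],[[0.469,0.845,0],[0,0,0]]]'
python3 -m crank '[[[0.469,0.845,0],[0,0,0]],[[0,0,0],[0,0,0]],[[0,0,0],[0,0,0]]]'
python3 - <<'E'
from h import *
s=read_state(); p=get_image('wrist'); cv2.imwrite('pics/w11.png',p['img'][:,:,::-1])
print(s['grasp_force'])
for l in ('aperture','stylus','stylus_grip'): print(l,[(round(d['p'],2),np.round(d['at'],1).tolist(),np.round(ray(p,d['at'],.052,s),4)[:2].tolist()) for d in spot_point(p,l)])
zt=s['eef_pos'][2]
print('expected point px',proj(p,s['eef_pos']-[0,0,.0663],s),'TCP px',proj(p,s['eef_pos'],s),'aperture px guess',proj(p,[.648,.0685,.052],s))
for d in outline_of(p,'stylus')[:1]:
    m=d['pixels']; ys,xs=np.nonzero(m); print(d['p'],d['box'])
    for v in range(ys.min(),ys.max()+1,max(1,(ys.max()-ys.min())//10)): print(v,xs[ys==v].min(),xs[ys==v].max(),end='; ')
E
```

```text
t: 41.32
eef_pos: [0.6184, 0.0448, 0.1612]
orientation: [-0.002, 0.636, 0.772, -0.0]
ft_force: [-0.1, -0.3, -0.8]
width: 0.118
grasp_force: 58.6
t: 41.7
eef_pos: [0.6469, 0.0684, 0.1616]
orientation: [-0.001, 0.636, 0.772, -0.0]
ft_force: [-0.1, 0.1, -1.0]
width: 0.118
grasp_force: 58.7
58.71102690696716
aperture [(0.78, [271.2, 204.6], [0.6479, 0.067])]
stylus [(0.65, [271.7, 217.1], [0.6503, 0.057])]
stylus_grip [(0.88, [271.0, 274.7], [0.6594, 0.0076])]
expected point px [270.13799624 218.7279615 ] TCP px [269.82130937 257.33523884] aperture px guess [271.64695515 202.78383268]
0.77 [256.9, 215.5, 27.1, 110.6]
216 268 272; 227 266 274; 238 260 280; 249 258 281; 260 258 282; 271 259 282; 282 259 282; 293 258 283; 304 257 284; 315 257 284; 326 261 280;
```

```bash
python3 -m crank '[[[-0.045,0.01,0.4],[0,0,0]],[[0,0,0.5],[0,0,0]],[[0,0,0],[0,0,0]],[[0,0,0],[0,0,0]]]'
python3 - <<'E'
from h import *
s=read_state(); p=get_image('wrist')
for l,z in (('aperture',.052),('stylus',s['eef_pos'][2]-.0663)): print(l,[(round(d['p'],2),np.round(d['at'],1).tolist(),np.round(ray(p,d['at'],z,s),4)[:2].tolist()) for d in spot_point(p,l)])
Rt=q2R(s['orientation'])
for d in outline_of(p,'stylus')[:1]:
    ys,xs=np.nonzero(d['pixels']); v=ys.min(); print(v,xs[ys<=v+3].mean(),np.round(ray(p,(xs[ys<=v+3].mean(),v),s['eef_pos'][2]-.0663,s),4))
g=np.int32(proj(p,[.648,.068,.052],s)); c=p['img'][g[1]-20:g[1]+21,g[0]-20:g[0]+21].max(2); print(g); print('\n'.join(''.join('#' if v<60 else '+' if v<110 else '.' for v in r) for r in c))
E
```

```text
t: 42.45
eef_pos: [0.6485, 0.0669, 0.1271]
orientation: [-0.0, 0.636, 0.772, 0.0]
ft_force: [-1.3, 0.7, 0.9]
width: 0.115
grasp_force: 58.7
aperture [(0.97, [268.4, 216.7], [0.6477, 0.0655])]
stylus [(0.83, [270.3, 221.0], [0.6491, 0.0654])]
217 270.12 [0.6484 0.0681 0.0608]
[269 213]
.........................................
.........................................
.........................................
.........................................
.........................................
.........................................
.........................................
.........................................
.........................................
.........................................
.........................................
.................++++++++................
...............+++######+++..............
..............++##########+..............
.............++############+.............
.............+#############++............
.............++############++............
............+++###########+++............
............+++++########++++............
............++++
[... 207 characters left out ...]
....+++++++++...............
................++++++++++...............
.................++++++++................
..................+++++++................
..................++++++.................
..................++++++.................
..................+++++++................
..................+++++++................
..................+++++++................
..................+++++++................
.................++####++................
................++######++...............
...............++#########+..............
..............++###########+.............
..............+#############+............
.............+###############+...........
............+################+...........
```

```bash
python3 -m crank '[[[-0.01,0,0.3],[0,0,0]],[[0,0,0.3],[0,0,0]],[[0,0,0],[0,0,0]]]'
python3 -m crank '[[[0,0,0.1],[0,0,0]],[[0,0,0],[0,0,0]]]'
python3 -m crank '[[[0,0,0.08],[0,0,0]],[[0,0,0],[0,0,0]]]'
```

```text
t: 43.02
eef_pos: [0.6478, 0.0667, 0.1013]
orientation: [-0.002, 0.636, 0.772, -0.0]
ft_force: [-0.6, -0.1, -0.2]
width: 0.113
grasp_force: 58.7
t: 43.28
eef_pos: [0.6486, 0.0667, 0.099]
orientation: [-0.0, 0.636, 0.772, 0.001]
ft_force: [-0.5, -0.4, 1.3]
width: 0.115
grasp_force: 58.9
t: 43.52
eef_pos: [0.6487, 0.0667, 0.0959]
orientation: [-0.0, 0.636, 0.772, 0.001]
ft_force: [0.0, 0.2, 3.2]
width: 0.114
grasp_force: 59.2
```

```bash
python3 -m crank '[[[0,0,0.06],[0,0,0]],[[0,0,0],[0,0,0]]]' | grep -E 'eef|ft_f'
python3 -m crank '[[[0,0,0.03],[0,0,0]],[[0,0,0],[0,0,0]],[[0,0,0],[0,0,0]]]'| grep -E 'eef|ft_f|gras'
```

```text
eef_pos: [0.6492, 0.0666, 0.095]
ft_force: [-1.4, 0.4, 12.3]
eef_pos: [0.6495, 0.0666, 0.0947]
ft_force: [-3.0, -0.2, 16.2]
grasp_force: 60.7
```

```bash
python3 -m crank '[[[0,0,0],[0,0,0]],[[0,0,0],[0,0,0]],[[0,0,0],[0,0,0]],[[0,0,0],[0,0,0]]]'
python3 - <<'E'
from h import *
q=get_image('top')
for d in spot_point(q,'can_row')+spot_point(q,'can_a'): print(round(d['p'],2),np.round(ray(q,d['at'],.012),3)[:2])
s=read_state(); p=get_image('wrist')
for d in outline_of(p,'stylus')[:1]: print(d['box'], 'grip-top px expected', proj(p,s['eef_pos']+[0,0,.0537],s), 'prev box bottom ~326')
print(sign_off())
E
```

```text
t: 44.65
eef_pos: [0.6495, 0.0666, 0.0947]
orientation: [0.001, 0.636, 0.772, 0.001]
ft_force: [-1.0, 0.3, 17.5]
width: 0.114
grasp_force: 60.7
0.62 [0.615 0.238]
0.83 [0.623 0.186]
0.48 [0.52  0.169]
[258.7, 216.0, 25.0, 111.4] grip-top px expected [270.23766905 316.03285823] prev box bottom ~326
the job is handed in; nothing more can be done
None
```

The job is handed in at about 45 s of the 67 s limit. All three cans were measured upright in a close row on the deck, and the gripped stylus is through the hole holding the button down, at about 17 N and the full 23 mm depth. Two deviations: I knocked the second can over on the first try and had to stand it back up, and I viewed 11 pictures against the limit of 10. The last top view, just before hand-in, did not pick out the second can, so its place in the row rests on a check made just after I released it.

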